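Set out connector housings by length on the sample rail

TASK

Set out the four white connector housings on the aluminium sample rail for the first-article check, in order of length: the shortest in the outlined place next to the tall dark end stop, the longest at the far end from it. Stand each one upright, cavities up, centred in its outline and lengthwise along the rail, and let go of them all.

Things in the scene. Friction and masses are not known exactly. Their poses are not given: they have to be found in the camera images.
- housing_short: shortest of four loose white connector housings, upright on the table, cavities up: 32 mm long (y), 2 x 2 dark square cavities on top. Base flange 30 mm wide (x), 8 mm high; shell above it 24 mm wide (x), 4 mm shorter than the flange, top at 36 mm; long shell faces plain and parallel, to grip. 20 to 85 g. Origin: centre of underside, z up. Both ends alike
- housing_medium: second shortest of four loose white connector housings, upright on the table, cavities up: 44 mm long (y), 2 x 3 dark square cavities on top. Base flange 30 mm wide (x), 8 mm high; shell above it 24 mm wide (x), 4 mm shorter than the flange, top at 36 mm; long shell faces plain and parallel, to grip. 20 to 85 g. Origin: centre of underside, z up. Both ends alike
- housing_long: second longest of four loose white connector housings, upright on the table, cavities up: 56 mm long (y), 2 x 4 dark square cavities on top. Base flange 30 mm wide (x), 8 mm high; shell above it 24 mm wide (x), 4 mm shorter than the flange, top at 36 mm; long shell faces plain and parallel, to grip. 20 to 85 g. Origin: centre of underside, z up. Both ends alike
- housing_longest: longest of four loose white connector housings, upright on the table, cavities up: 68 mm long (y), 2 x 5 dark square cavities on top. Base flange 30 mm wide (x), 8 mm high; shell above it 24 mm wide (x), 4 mm shorter than the flange, top at 36 mm; long shell faces plain and parallel, to grip. 20 to 85 g. Origin: centre of underside, z up. Both ends alike
- mark_a: fixed place on the sample rail, at the rail's right-hand end as the robot sees it (-y end): a thin black rectangular outline, 36 mm (x) by 74 mm (y, along the rail), all four alike, 86 mm from centre to centre. Origin: centre of the outline on the rail's top face, 6 mm above the table; z up
- mark_b: fixed place on the sample rail, second from the right-hand end: a thin black rectangular outline, 36 mm (x) by 74 mm (y, along the rail), all four alike, 86 mm from centre to centre. Origin: centre of the outline on the rail's top face, 6 mm above the table; z up
- mark_c: fixed place on the sample rail, third from the right-hand end: a thin black rectangular outline, 36 mm (x) by 74 mm (y, along the rail), all four alike, 86 mm from centre to centre. Origin: centre of the outline on the rail's top face, 6 mm above the table; z up
- mark_d: fixed place on the sample rail, at the rail's left-hand end (+y end): a thin black rectangular outline, 36 mm (x) by 74 mm (y, along the rail), all four alike, 86 mm from centre to centre. Origin: centre of the outline on the rail's top face, 6 mm above the table; z up
- end_stop: fixed tall dark steel block across one end of the rail (either end, it changes from start to start), 14 mm along the rail, 56 mm across it, 39 mm high with its screw heads; the other end has only a flat 4 mm strip. Its centre is 59 mm beyond the centre of the nearest outline. Origin: centre of its underside on the rail's top face
- rail: the sample rail: flat aluminium bar fixed on the table, 64 mm wide (x), 400 mm long (y), 6 mm thick, turned up to 13 degrees; the outlines lie along its middle. Origin: centre of its underside. The housings stand between it and the robot in a row of six spots about 120 mm apart; a grey tub (50 mm square, 22 mm high) and a black tape roll (54 mm across, 20 mm high) take the other two
Not all that is in view belongs to the job. What is shaped like the housing_long but orange or pink is not meant.

How it is judged:
At the end, for the whole second after the job is handed in: From the end stop outward the outlines hold the housings from shortest to longest, each centred within 12 mm, lengthwise along the rail within 0.25 rad (either way round), standing on the rail (underside -4 to +5 mm from its top face), upright within 0.1 rad, at rest (((horizontal distance between end_stop and mark_a below 0.1 m and horizontal distance between housing_short and mark_a below 0.012 m and angle between the y axis of housing_short and the y axis of mark_a, either way round below 0.25 rad and z of housing_short in the frame of mark_a between -0.004 and 0.005 m and horizontal distance between housing_medium and mark_b below 0.012 m and angle between the y axis of housing_medium and the y axis of mark_b, either way round below 0.25 rad and z of housing_medium in the frame of mark_b between -0.004 and 0.005 m and horizontal distance between housing_long and mark_c below 0.012 m and angle between the y axis of housing_long and the y axis of mark_c, either way round below 0.25 rad and z of housing_long in the frame of mark_c between -0.004 and 0.005 m and horizontal distance between housing_longest and mark_d below 0.012 m and angle between the y axis of housing_longest and the y axis of mark_d, either way round below 0.25 rad and z of housing_longest in the frame of mark_d between -0.004 and 0.005 m) or (horizontal distance between end_stop and mark_d below 0.1 m and horizontal distance between housing_short and mark_d below 0.012 m and angle between the y axis of housing_short and the y axis of mark_d, either way round below 0.25 rad and z of housing_short in the frame of mark_d between -0.004 and 0.005 m and horizontal distance between housing_medium and mark_c below 0.012 m and angle between the y axis of housing_medium and the y axis of mark_c, either way round below 0.25 rad and z of housing_medium in the frame of mark_c between -0.004 and 0.005 m and horizontal distance between housing_long and mark_b below 0.012 m and angle between the y axis of housing_long and the y axis of mark_b, either way round below 0.25 rad and z of housing_long in the frame of mark_b between -0.004 and 0.005 m and horizontal distance between housing_longest and mark_a below 0.012 m and angle between the y axis of housing_longest and the y axis of mark_a, either way round below 0.25 rad and z of housing_longest in the frame of mark_a between -0.004 and 0.005 m)) and angle between each of housing_short, housing_medium, housing_long, housing_longest's own z axis and vertical below 0.1 rad and linear speed of each of housing_short, housing_medium, housing_long, housing_longest below 0.02 m/s and angular speed of each of housing_short, housing_medium, housing_long, housing_longest below 0.2 rad/s); the robot touches nothing.
It also fails if it takes over 96 s, if anything falls off the work surface, if the arm or the gripper's body presses on something with over 40 N, if the wrist force passes 120 N, or if a joint passes its speed limit or range.

ROBOT

A 6-joint arm with a two-finger parallel gripper is mounted at the origin on the work surface. World frame = base frame: x ahead of the robot, y to its left, z up, the work surface at z = 0. Lengths are in m, angles in rad, forces in N, time in s.
With the tool pointing down it reaches from about 0.375 to 0.975 m from the base axis. Payload 3.8 kg.
Tool frame: the origin (TCP) lies on the mounting face of the last link; the fingertips stand 173 mm ahead of it and the grasp point (between the pads) lies 155 mm ahead of it; z points along the fingers, y is the line along which they close (so a half turn about z gives the same grasp; the last joint's range is limited). The gripper opens to 85 mm and grips with 20 to 120 N. Pads are 22 mm wide; open, the fingers measure 114 mm over their backs; the gripper's body (76 mm by 85 mm) begins 54 mm behind the grasp point. The pads swing forward as they close: fully open they stand 13 mm farther back than shut.
Start: joints at [1.124, 0.264, 1.604, -0, 1.274, -0.037], TCP at [0.269, 0.619, 0.405] pointing down, gripper open.
Joint ranges: [-2.63, 2.63], [-0.94, 2.18], [0.31, 2.57], [-1.31, 4.45], [0, 2.66], [-2.55, 2.55]. Speed limits (rad/s): [2.57, 2.57, 3.14, 3.14, 3.14, 3.14].

INTERFACE

Orientations are given as a rotation vector (axis times angle).
In Python, from workcell import bot gives the robot as it stands.
- The arm moves only by the tool drive_tool, never from a script. Its argument "increments" is a list of rows, each an object with "delta_pos": the shift along the tool's x, y, z in mm, a list of three; "turn": the turn about the tool's z in rad; "jaw": the opening, from -1 (shut) to 1 (fully open). A call has 1 to 8 rows; each row shifts and turns the commanded pose from where the row before left it, along the tool's axes as they then stand; what a row does not reach is not made up. A row lasts 1/12 s, in which the tool goes at most 41.7 mm and 7.16 degrees, less where a joint would pass 70% of its speed; a pose out of reach is approached as far as the arm can. A call is refused whole if a number of a shift passes 41.7 or a number of a turn 0.125, either way. A call with a gripper value outside its range is refused whole. The fingers move at their own pace and stop on an object; "grip_force" is the grip in N (left out, the last holds). Time passes only in rows, so rows that do not move let the fingers close. It gives the time, the measured TCP pose, the force, the opening and the grip force at its end, in the units of the state.
- bot.read_state(): the state, without advancing time (a new reading comes with each control period).
- bot.read_camera(name): name is "scene" or "top"; returns a dict with "pixels" (400x640x3 uint8, red, green, blue), "fovy" (degrees; the focal length in pixels is half the picture's height over the tangent of half this angle, whatever the lens; pixels are square), "cx", "cy" (the principal point, pixels), "camera_from_world" (4x4, takes a point from world to camera coordinates). Camera axes: x right, y down, z forward; pixel columns grow to the right and rows downward; lengths in m; the calibration is good to about 2 mm. A picture is of the moment at which its call begins. There is no depth.
- bot.finish_job(): hands the job in; it is judged then, once.
The state is a dict: "time": time; "q": joint angles; "joint_vel": joint speeds; "joint_torque": joint torques, N m; "tool_pos": TCP position; "tcp_rot": TCP orientation; "wrist_force": force on the tool from outside, world axes, zero at the start; "torque": the same for the moment, N m; "width": opening from 0.0 (shut) to 1.0 (fully open); "grip_force": force on a finger pad.
Only numpy, scipy, OpenCV 4.12 (cv2) and the standard library are available. Lean on these libraries where they do the work, as an engineer would, in place of code of your own. Each camera call takes 0.05 s, during which the arm holds its last target. There are 200 camera calls.

## Working session

There is one attempt and no reset: what is moved stays moved. The work goes in short steps, Python scripts to look and compute and a tool call to move; the robot and the scene stay as the last step left them, time stands still between calls to the robot, and variables do not carry over. Pictures are saved under pics/ and viewed, at most 14 in all, crops included, and the job is handed in when it is done.

Besides the shell and the picture viewer there is one more tool, called after "Request:" in YAML: its name, and indented under it one key for each argument. drive_tool: Moves the arm, as the interface text tells. Its arguments: {"type":"object","properties":{"increments":{"type":"array"},"grip_force":{"type":"number"}},"required":["increments"]}

```bash
mkdir -p pics
python3 - <<'E'
from workcell import bot
import cv2,numpy as np
for n in("top","scene"):
    c=bot.read_camera(n); cv2.imwrite(f"pics/{n}0.png",c["pixels"][:,:,::-1]); print(n,c["fovy"],c["cx"],c["cy"],np.round(c["camera_from_world"],4).tolist())
    np.savez(n+"_cal.npz",f=200/np.tan(np.radians(c["fovy"]/2)),cx=c["cx"],cy=c["cy"],T=c["camera_from_world"])
print(bot.read_state())
E
```

```text
top 53.605687249742324 319.9010723484575 201.73485449886422 [[0.0536, -0.9986, 0.0037, -0.0171], [-0.9768, -0.0532, -0.2073, 0.5075], [0.2072, 0.0075, -0.9783, 0.7807], [0.0, 0.0, 0.0, 1.0]]
scene 48.04418789117253 323.9822381139625 196.97652051226882 [[-0.1334, 0.991, -0.0101, 0.062], [0.6295, 0.0769, -0.7732, -0.3024], [-0.7654, -0.1095, -0.6341, 1.392], [0.0, 0.0, 0.0, 1.0]]
{'time': 0.1, 'q': array([ 1.12407098e+00,  2.64703319e-01,  1.60524565e+00,  2.00752079e-06,
        1.27370384e+00, -3.68801690e-02]), 'joint_vel': array([-0.00023252, -0.00201519, -0.00135714,  0.00023817, -0.00044288,
        0.00032638]), 'joint_torque': array([ 2.72960660e-04, -5.16707468e+01, -3.68589234e+01, -8.82677978e-05,
        6.32503172e-03,  1.61082369e-05]), 'tool_pos': array([0.26882142, 0.61882499, 0.40346454]), 'tcp_rot': array([-0.63918681, -3.07537376,  0.00314072]), 'wrist_force': array([-0.45829283,  0.04523471, -0.05720104]), 'torque': array([-0.03301904, -0.00713442,  0.00166523]), 'grip_force': 0.0, 'width': 1.0007404080477058}
```

View pics/top0.png

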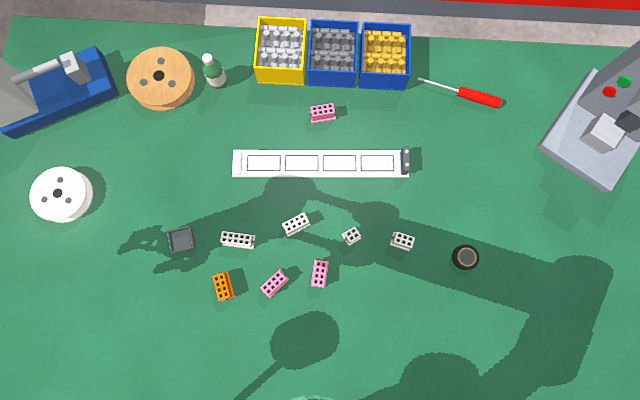

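View pics/scene0.png

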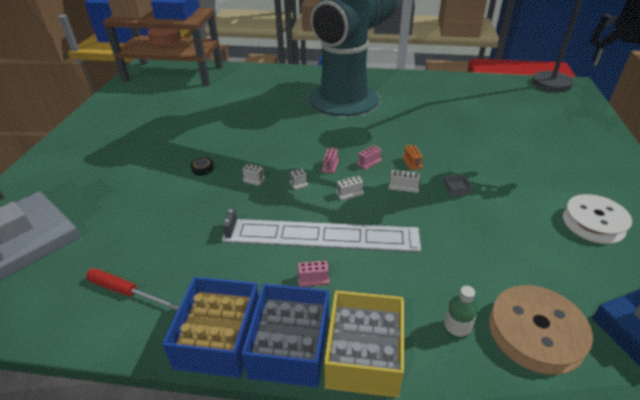

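Top view: the end stop is at the rail's right end (405,160), which is −y, so mark_a takes the shortest housing. The white housings are at (238,239), (296,224), (352,235) and (402,240). The pink and orange blocks at (223,286), (274,283), (319,273) and (322,112) are decoys. I'll enlarge to confirm which housing is which.

Run:
```python
import cv2
im=cv2.imread("pics/top0.png")
cv2.imwrite("pics/c_h.png",cv2.resize(im[205:265,215:425],None,fx=3.8,fy=3.8,interpolation=cv2.INTER_CUBIC))
cv2.imwrite("pics/c_r.png",cv2.resize(im[140:185,225:425],None,fx=4,fy=4,interpolation=cv2.INTER_CUBIC))
```

```text
(no output)
```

View pics/c_h.png

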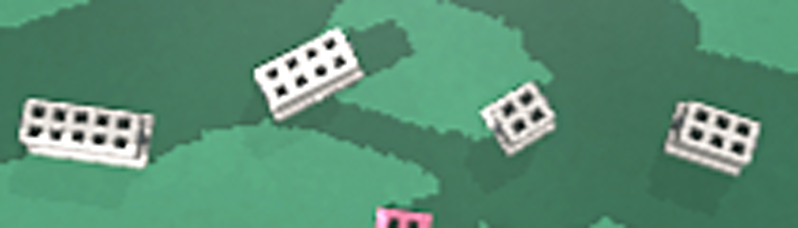

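View pics/c_r.png

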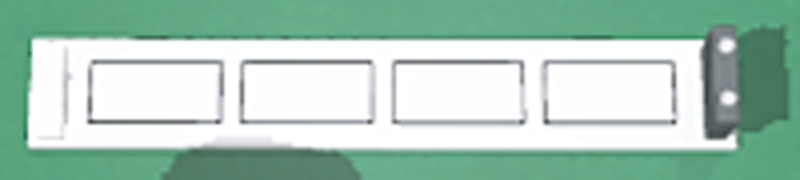

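Confirmed by cavity count: longest 2x5 (crop 85,130), long 2x4 (307,72), short 2x2 (520,117) and medium 2x3 (713,137). The outlines run D, C, B, A from left to right, with corners such as D (90,61)-(222,123) and A (545,62)-(676,121). Next I'll compute positions.

```bash
cat > h.py <<'E'
import numpy as np,cv2
from scipy.optimize import minimize
L=dict(short=.032,medium=.044,long=.056,longest=.068)
class Cam:
    def __init__(s,n):
        d=np.load(n+"_cal.npz"); s.f,s.cx,s.cy,s.T=float(d["f"]),float(d["cx"]),float(d["cy"]),d["T"]
    def proj(s,P):
        p=np.atleast_2d(P)@s.T[:3,:3].T+s.T[:3,3]; return np.c_[s.cx+s.f*p[:,0]/p[:,2],s.cy+s.f*p[:,1]/p[:,2]]
    def ray(s,uv,z):
        uv=np.atleast_2d(uv); R=s.T[:3,:3]; c=-R.T@s.T[:3,3]
        d=np.c_[(uv[:,0]-s.cx)/s.f,(uv[:,1]-s.cy)/s.f,np.ones(len(uv))]@R
        return c+d*((z-c[2])/d[:,2])[:,None]
def box(l,p,z0=0):
    pts=[]
    for w,ll,zs in((.030,l,(0,.008)),(.024,l-.004,(.008,.036))):
        for z in zs:
            for a in(-1,1):
                for b in(-1,1): pts.append((a*w/2,b*ll/2,z+z0))
    pts=np.array(pts); c,s=np.cos(p[2]),np.sin(p[2])
    return np.c_[p[0]+c*pts[:,0]-s*pts[:,1],p[1]+s*pts[:,0]+c*pts[:,1],pts[:,2]]
def fit(cam,im,uv,l,z0=0,r=28,K=6):
    u0,v0=int(uv[0])-r,int(uv[1])-r
    crop=cv2.resize(im[v0:v0+2*r,u0:u0+2*r],None,fx=K,fy=K,interpolation=cv2.INTER_CUBIC)
    hsv=cv2.cvtColor(crop,cv2.COLOR_BGR2HSV)
    m=(hsv[...,1]<70).astype(np.uint8)
    m=cv2.morphologyEx(m,cv2.MORPH_CLOSE,np.ones((3*K,3*K),np.uint8))
    n,lab,st,ce=cv2.connectedComponentsWithStats(m)
    k=1+np.argmin(np.hypot(*(ce[1:]-r*K).T)+1e4*(st[1:,4]<1500)); m=(lab==k).astype(np.uint8)
    def cost(p):
        q=(cam.proj(box(l,p,z0))-[u0,v0]+.5)*K-.5
        t=np.zeros_like(m); cv2.fillConvexPoly(t,cv2.convexHull(np.round(q*16).astype(np.int32)),1,cv2.LINE_8,4)
        return 1-(t&m).sum()/max(1,(t|m).sum())
    x,y,_=cam.ray(uv,z0+.02)[0]; best=None
    for a in np.arange(0,np.pi,np.pi/8):
        s=minimize(cost,[x,y,a],method="Nelder-Mead",options=dict(initial_simplex=np.array([[x,y,a],[x+.006,y,a],[x,y+.006,a],[x,y,a+.3]]),xatol=1e-4,fatol=1e-4))
        if best is None or s.fun<best.fun: best=s
    p=best.x; p[2]=(p[2]+np.pi/2)%np.pi-np.pi/2
    return p,best.fun
E
python3 - <<'E'
from h import *
c=Cam("top"); im=cv2.imread("pics/top0.png")
M=dict(d=[(90,61),(222,61),(222,123),(91,123)],c=[(242,62),(373,62),(374,122),(241,123)],b=[(393,62),(523,62),(524,122),(394,123)],a=[(545,62),(675,62),(676,121),(545,122)])
C=[]
for k,v in M.items():
    P=c.ray((np.array(v)+.5)/4-.5+[225,140],.006); C.append(P.mean(0)); print(k,P.mean(0).round(4),"len",np.linalg.norm(P[1]-P[0]).round(4),"wid",np.linalg.norm(P[3]-P[0]).round(4))
C=np.array(C);d=C[0]-C[3];print("pitch",np.linalg.norm(np.diff(C,axis=0),axis=1),"yaw of y",np.arctan2(-d[0],d[1]))
for n,uv in dict(longest=(238,239),long=(296,224),short=(352,235),medium=(402,240)).items():
    p,f=fit(c,im,uv,L[n]); print(n,p.round(4),"1-IoU",round(f,3))
E
```

```text
d [0.6016 0.1432 0.006 ] len 0.0753 wid 0.0369
c [0.6062 0.0574 0.006 ] len 0.0748 wid 0.0362
b [ 0.6109 -0.0284  0.006 ] len 0.0743 wid 0.0362
a [ 0.6159 -0.1147  0.006 ] len 0.0744 wid 0.0357
pitch [0.08600928 0.08592244 0.08642451] yaw of y 0.05535817827341342
longest [ 0.4231  0.1836 -0.0818] 1-IoU 0.051
long [0.4635 0.0607 0.5395] 1-IoU 0.06
short [ 0.4447 -0.0619  0.5957] 1-IoU 0.065
medium [ 0.4397 -0.1713 -0.2612] 1-IoU 0.044
```

Outline spacing reads 86 mm, so the calibration holds. The short one is nearly square (32x30), so I need to check which way is lengthwise.

Run:
```python
from h import *
c=Cam("top"); s=Cam("scene"); im=cv2.imread("pics/top0.png"); i2=cv2.imread("pics/scene0.png")
out=[]
for cam,I in((c,im),(s,i2)):
    u,v=cam.proj([.4447,-.0619,.02])[0].astype(int); K=14
    t=cv2.resize(I[v-14:v+14,u-14:u+14],None,fx=K,fy=K,interpolation=cv2.INTER_CUBIC); out.append(t)
cv2.imwrite("pics/short.png",np.hstack(out))
for n,uv in dict(longest=(404,181),long=(350,187),short=(299,179),medium=(253,174)).items():
    p,f=fit(s,i2,uv,L[n]); print(n,p.round(4),round(f,3))
import h
for nm,cam,I,uv in(("top",c,im,(352,235)),("scene",s,i2,(299,179))):
  for a0 in(.6,-.97):
    def lim():pass
    # compare both readings with yaw kept near a0
    r=28;K=6
    best=[1]
    import itertools
    u0,v0=uv[0]-r,uv[1]-r
    crop=cv2.resize(I[v0:v0+2*r,u0:u0+2*r],None,fx=K,fy=K,interpolation=cv2.INTER_CUBIC)
    m=(cv2.cvtColor(crop,cv2.COLOR_BGR2HSV)[...,1]<70).astype(np.uint8); m=cv2.morphologyEx(m,cv2.MORPH_CLOSE,np.ones((18,18),np.uint8))
    n,lab,st,ce=cv2.connectedComponentsWithStats(m);k=lab[r*K,r*K];m=(lab==k).astype(np.uint8)
    for dx,dy,da in itertools.product(np.arange(-5,6)*1e-3,np.arange(-5,6)*1e-3,np.arange(-.25,.26,.05)):
        q=(cam.proj(box(.032,[.4447+dx,-.0619+dy,a0+da]))-[u0,v0]+.5)*K-.5
        t=np.zeros_like(m); cv2.fillConvexPoly(t,cv2.convexHull(np.round(q).astype(np.int32)),1)
        f=1-(t&m).sum()/(t|m).sum()
        if f<best[0]: best=[f,.4447+dx,-.0619+dy,a0+da]
    print(nm,a0,np.round(best,4))
```

```text
longest [0.4182 0.1821 0.1222] 0.198
long [0.4617 0.0594 0.5162] 0.112
short [ 0.4422 -0.0631  0.7525] 0.099
medium [ 0.4392 -0.173  -0.2623] 0.111
top 0.6 [ 0.076   0.4447 -0.0619  0.55  ]
top -0.97 [ 0.1321  0.4447 -0.0619 -0.92  ]
scene 0.6 [ 0.1025  0.4417 -0.0629  0.75  ]
scene -0.97 [ 0.1157  0.4427 -0.0629 -0.72  ]
```

View pics/short.png

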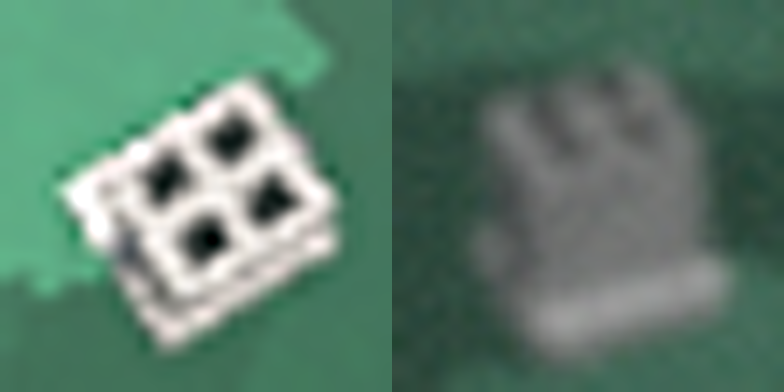

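The top view shows the end notch at the left (130,240), so length runs up and to the right. Yaw of about 0.58 gives the better overlap (0.076 vs 0.132). I'll start with the longest, which is nearest to the arm, and write a small helper for the deltas.

```bash
cat > d.py <<'E'
import sys,numpy as np
from scipy.spatial.transform import Rotation as R
from workcell import bot
# usage: d.py x y theta z  -> remaining turn, tool-axis shift AFTER that turn
x,y,th,z=map(float,sys.argv[1:5]); s=bot.read_state(); M=R.from_rotvec(s["tcp_rot"]).as_matrix()
t0=np.arctan2(M[1,1],M[0,1]); turn=(t0-th+np.pi/2)%np.pi-np.pi/2
e=np.array([x,y,z])-s["tool_pos"]; ty=np.array([np.cos(t0-turn),np.sin(t0-turn),0]); tx=np.array([-ty[1],ty[0],0])*np.sign(np.dot([-M[1,1],M[0,1],0],M[:,0]))
print("t",round(s["time"],2),"theta",t0.round(3),"tilt",M[2,2].round(4),"turn",turn.round(4),"shift mm",(1e3*np.array([tx@e,ty@e,-e[2]])).round(1),"w",round(s["width"],3),"pos",s["tool_pos"].round(4))
E
python3 d.py .4231 .1836 -.082 .26
python3 - <<'E'
from h import *
c=Cam("top"); im=cv2.imread("pics/top0.png")
for uv in((223,286),(274,283),(319,273)): print(c.ray(uv,.02)[0].round(3))
E
```

```text
t 0.1 theta 1.161 tilt -1.0 turn 1.243 shift mm [-421.1  189.4  143.5] w 1.001 pos [0.2688 0.6188 0.4035]
[0.323 0.204 0.02 ]
[0.335 0.097 0.02 ]
[0.361 0.004 0.02 ]
```

Request:
drive_tool:
  increments:
    - {"delta_pos":[0,0,0],"turn":0.12,"jaw":0.2}
    - {"delta_pos":[0,0,0],"turn":0.12,"jaw":0.2}
    - {"delta_pos":[0,0,0],"turn":0.12,"jaw":0.2}
    - {"delta_pos":[0,0,0],"turn":0.12,"jaw":0.2}
    - {"delta_pos":[0,0,0],"turn":0.12,"jaw":0.2}
    - {"delta_pos":[0,0,0],"turn":0.12,"jaw":0.2}
    - {"delta_pos":[0,0,0],"turn":0.12,"jaw":0.2}
    - {"delta_pos":[0,0,0],"turn":0.12,"jaw":0.2}
  grip_force: 40

```text
time: 0.77
tool_pos: [0.2688, 0.6189, 0.4039]
tcp_rot: [1.994, 2.427, -0.002]
wrist_force: [0.6, 0.6, -0.9]
width: 0.601
grip_force: 0.0
```

Request:
drive_tool:
  increments:
    - {"delta_pos":[0,0,0],"turn":0.1,"jaw":0.2}
    - {"delta_pos":[0,0,0],"turn":0.1,"jaw":0.2}
    - {"delta_pos":[0,0,0],"turn":0.083,"jaw":0.2}
    - {"delta_pos":[-30,13.5,0],"turn":0,"jaw":0.2}
    - {"delta_pos":[-30,13.5,0],"turn":0,"jaw":0.2}
    - {"delta_pos":[-30,13.5,0],"turn":0,"jaw":0.2}
    - {"delta_pos":[-30,13.5,0],"turn":0,"jaw":0.2}
    - {"delta_pos":[-30,13.5,0],"turn":0,"jaw":0.2}

```text
time: 1.43
tool_pos: [0.324, 0.4625, 0.4039]
tcp_rot: [2.31, 2.129, -0.002]
wrist_force: [0.6, 0.5, 0.3]
width: 0.599
grip_force: 0.0
```

```bash
python3 d.py .4231 .1836 -.082 .26
```

```text
t 1.43 theta -0.081 tilt -1.0 turn 0.0006 shift mm [-269.9  121.7  143.9] w 0.599 pos [0.324  0.4625 0.4039]
```

Request:
drive_tool:
  increments:
    - {"delta_pos":[-33.8,15.2,10],"turn":0,"jaw":0.2}
    - {"delta_pos":[-33.8,15.2,10],"turn":0,"jaw":0.2}
    - {"delta_pos":[-33.8,15.2,10],"turn":0,"jaw":0.2}
    - {"delta_pos":[-33.8,15.2,10],"turn":0,"jaw":0.2}
    - {"delta_pos":[-33.8,15.2,10],"turn":0,"jaw":0.2}
    - {"delta_pos":[-33.8,15.2,10],"turn":0,"jaw":0.2}
    - {"delta_pos":[-33.8,15.2,10],"turn":0,"jaw":0.2}
    - {"delta_pos":[-33.6,15.2,10],"turn":0,"jaw":0.2}

```text
time: 2.1
tool_pos: [0.4229, 0.183, 0.324]
tcp_rot: [-2.31, -2.129, 0.0]
wrist_force: [0.4, -0.6, -0.0]
width: 0.599
grip_force: 0.0
```

Request:
drive_tool:
  increments:
    - {"delta_pos":[0,0,20],"turn":0,"jaw":0.2}
    - {"delta_pos":[0,0,20],"turn":0,"jaw":0.2}
    - {"delta_pos":[0,0,20],"turn":0,"jaw":0.2}
    - {"delta_pos":[0,0,0],"turn":0,"jaw":0.2}
    - {"delta_pos":[0,0,0],"turn":0,"jaw":0.2}

```text
time: 2.52
tool_pos: [0.4221, 0.1844, 0.2634]
tcp_rot: [-2.31, -2.127, 0.006]
wrist_force: [0.5, 0.9, 0.0]
width: 0.604
grip_force: 0.0
```

```bash
python3 d.py .4231 .1836 -.082 .187
python3 - <<'E'
from workcell import bot
import cv2
cv2.imwrite("pics/s1.png",cv2.resize(bot.read_camera("scene")["pixels"][110:230,330:490,::-1],None,fx=4,fy=4,interpolation=2))
E
```

```text
t 2.52 theta -0.082 tilt -1.0 turn -0.0003 shift mm [-0.7  1.  76.4] w 0.604 pos [0.4221 0.1844 0.2634]
```

View pics/s1.png

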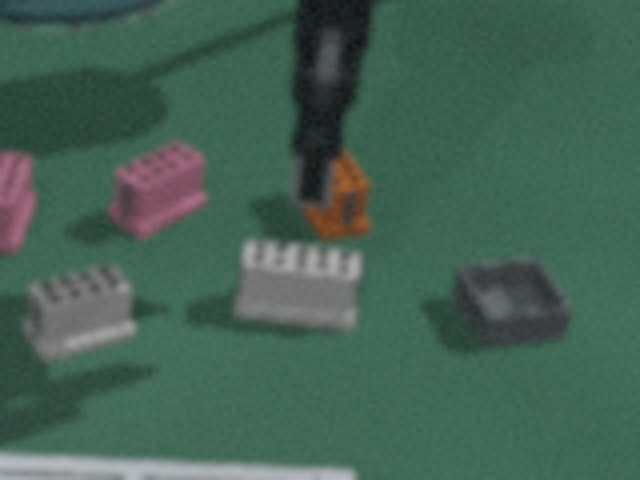

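The gripper stands above the longest housing (crop 300,280), with the orange decoy behind it and clear of the fingers. Descend and grip.

Request:
drive_tool:
  increments:
    - {"delta_pos":[0,1,25],"turn":0,"jaw":0.2}
    - {"delta_pos":[0,0,20],"turn":0,"jaw":0.2}
    - {"delta_pos":[0,0,18],"turn":0,"jaw":0.2}
    - {"delta_pos":[0,0,13],"turn":0,"jaw":0.2}
    - {"delta_pos":[0,0,0],"turn":0,"jaw":0.2}
    - {"delta_pos":[0,0,0],"turn":0,"jaw":0.2}

```text
time: 3.07
tool_pos: [0.4244, 0.1852, 0.1895]
tcp_rot: [2.31, 2.129, 0.001]
wrist_force: [-1.1, 0.7, 0.1]
width: 0.6
grip_force: 0.0
```

Request:
drive_tool:
  increments:
    - {"delta_pos":[0,0,0],"turn":0,"jaw":-0.1}
    - {"delta_pos":[0,0,0],"turn":0,"jaw":-0.3}
    - {"delta_pos":[0,0,0],"turn":0,"jaw":-0.6}
    - {"delta_pos":[0,0,0],"turn":0,"jaw":-1}
    - {"delta_pos":[0,0,0],"turn":0,"jaw":-1}
    - {"delta_pos":[0,0,0],"turn":0,"jaw":-1}
    - {"delta_pos":[0,0,0],"turn":0,"jaw":-1}

```text
time: 3.65
tool_pos: [0.425, 0.1852, 0.1904]
tcp_rot: [2.31, 2.128, 0.005]
wrist_force: [-1.1, 0.0, 6.9]
width: 0.269
grip_force: 41.1
```

```bash
python3 d.py .6016 .1432 .055 .26
```

```text
t 3.65 theta -0.082 tilt -1.0 turn -0.137 shift mm [-51.7 174.  -69.6] w 0.269 pos [0.425  0.1852 0.1904]
```

Request:
drive_tool:
  increments:
    - {"delta_pos":[0,0,-15],"turn":0,"jaw":-1}
    - {"delta_pos":[0,0,-25],"turn":0,"jaw":-1}
    - {"delta_pos":[0,0,-30],"turn":-0.07,"jaw":-1}
    - {"delta_pos":[0,0,0],"turn":-0.067,"jaw":-1}
    - {"delta_pos":[-9,29,0],"turn":0,"jaw":-1}
    - {"delta_pos":[-9,29,0],"turn":0,"jaw":-1}
    - {"delta_pos":[-9,29,0],"turn":0,"jaw":-1}
    - {"delta_pos":[-9,29,0],"turn":0,"jaw":-1}

```text
time: 4.32
tool_pos: [0.5429, 0.1548, 0.2592]
tcp_rot: [2.159, 2.282, 0.001]
wrist_force: [1.0, 0.9, -1.1]
width: 0.27
grip_force: 40.2
```

Request:
drive_tool:
  increments:
    - {"delta_pos":[-9,29,0],"turn":0,"jaw":-1}
    - {"delta_pos":[-6.7,29,0],"turn":0,"jaw":-1}
    - {"delta_pos":[0,0,0],"turn":0,"jaw":-1}
    - {"delta_pos":[0,0,0],"turn":0,"jaw":-1}
    - {"delta_pos":[0,0,0],"turn":0,"jaw":-1}

```text
time: 4.73
tool_pos: [0.5999, 0.1426, 0.2582]
tcp_rot: [-2.159, -2.281, 0.002]
wrist_force: [-0.2, 1.0, -0.5]
width: 0.269
grip_force: 40.2
```

```bash
python3 d.py .6016 .1432 .055 .1975
python3 - <<'E'
from workcell import bot
import cv2
a=bot.read_camera("scene")["pixels"][160:260,360:460,::-1]; b=bot.read_camera("top")["pixels"][130:230,210:310,::-1]
cv2.imwrite("pics/s2.png",cv2.resize(cv2.hconcat([a,b]),None,fx=4,fy=4,interpolation=2))
E
```

```text
t 4.73 theta 0.055 tilt -1.0 turn -0.0003 shift mm [ 0.5  1.7 60.7] w 0.269 pos [0.5999 0.1426 0.2582]
```

View pics/s2.png

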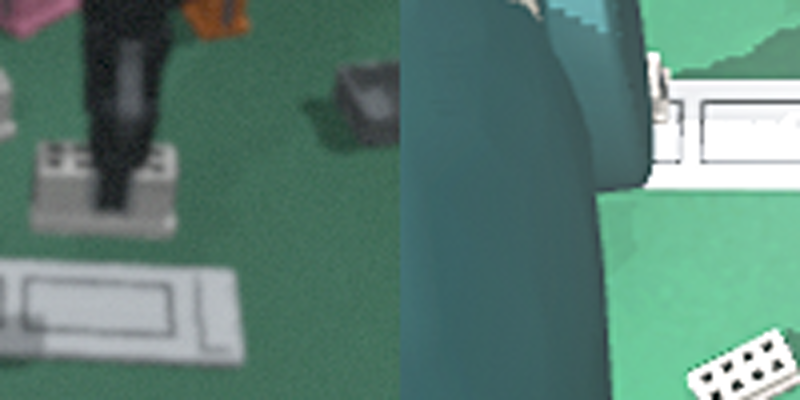

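The housing hangs level in the gripper over outline D (scene crop 105,190). Lower it and release.

Request:
drive_tool:
  increments:
    - {"delta_pos":[0.5,1,20],"turn":0,"jaw":-1}
    - {"delta_pos":[0,0,18],"turn":0,"jaw":-1}
    - {"delta_pos":[0,0,14],"turn":0,"jaw":-1}
    - {"delta_pos":[0,0,6],"turn":0,"jaw":-1}
    - {"delta_pos":[0,0,3],"turn":0,"jaw":-1}
    - {"delta_pos":[0,0,0],"turn":0,"jaw":-1}
    - {"delta_pos":[0,0,0],"turn":0,"jaw":-1}

```text
time: 5.42
tool_pos: [0.6017, 0.1434, 0.1983]
tcp_rot: [2.159, 2.281, 0.001]
wrist_force: [0.0, -0.5, -0.5]
width: 0.273
grip_force: 40.2
```

```bash
python3 d.py .6016 .1432 .055 .1965; python3 -c "
from workcell import bot;print(bot.read_state()['wrist_force'])"
```

```text
t 5.42 theta 0.055 tilt -1.0 turn 0.0002 shift mm [-0.2 -0.1  1.8] w 0.273 pos [0.6017 0.1434 0.1983]
[ 0.019472   -0.50860113 -0.49606031]
```

Request:
drive_tool:
  increments:
    - {"delta_pos":[0,0,1.5],"turn":0,"jaw":-1}
    - {"delta_pos":[0,0,0],"turn":0,"jaw":-0.3}
    - {"delta_pos":[0,0,0],"turn":0,"jaw":-0.1}
    - {"delta_pos":[0,0,0],"turn":0,"jaw":0.2}
    - {"delta_pos":[0,0,0],"turn":0,"jaw":0.2}
    - {"delta_pos":[0,0,-15],"turn":0,"jaw":0.2}
    - {"delta_pos":[0,0,-25],"turn":0,"jaw":0.2}
    - {"delta_pos":[0,0,-26],"turn":0,"jaw":0.2}

```text
time: 6.08
tool_pos: [0.6007, 0.143, 0.2614]
tcp_rot: [-2.158, -2.28, 0.005]
wrist_force: [0.5, 0.3, -0.5]
width: 0.601
grip_force: 0.0
```

```bash
python3 d.py .4635 .0607 .538 .262
```

```text
t 6.08 theta 0.055 tilt -1.0 turn -0.4831 shift mm [  -0.4 -160.    -0.6] w 0.601 pos [0.6007 0.143  0.2614]
```

Request:
drive_tool:
  increments:
    - {"delta_pos":[0,0,0],"turn":-0.121,"jaw":0.2}
    - {"delta_pos":[0,0,0],"turn":-0.121,"jaw":0.2}
    - {"delta_pos":[0,0,0],"turn":-0.121,"jaw":0.2}
    - {"delta_pos":[0,0,0],"turn":-0.12,"jaw":0.2}
    - {"delta_pos":[0,-32,0],"turn":0,"jaw":0.2}
    - {"delta_pos":[0,-32,0],"turn":0,"jaw":0.2}
    - {"delta_pos":[0,-32,0],"turn":0,"jaw":0.2}
    - {"delta_pos":[0,-32,0],"turn":0,"jaw":0.2}

```text
time: 6.75
tool_pos: [0.4905, 0.0771, 0.262]
tcp_rot: [-1.551, -2.732, 0.0]
wrist_force: [-0.1, -0.5, 0.6]
width: 0.601
grip_force: 0.0
```

Request:
drive_tool:
  increments:
    - {"delta_pos":[0,-32,0],"turn":0,"jaw":0.2}
    - {"delta_pos":[0,0,0],"turn":0,"jaw":0.2}
    - {"delta_pos":[0,0,0],"turn":0,"jaw":0.2}

```text
time: 7.0
tool_pos: [0.4627, 0.0606, 0.262]
tcp_rot: [-1.553, -2.731, 0.0]
wrist_force: [0.9, 0.2, 0.2]
width: 0.598
grip_force: 0.0
```

```bash
python3 d.py .4635 .0607 .538 .190
```

```text
t 7.0 theta 0.537 tilt -1.0 turn -0.0013 shift mm [-0.4  0.7 72. ] w 0.598 pos [0.4627 0.0606 0.262 ]
```

Request:
drive_tool:
  increments:
    - {"delta_pos":[0,0.5,25],"turn":0,"jaw":0.2}
    - {"delta_pos":[0,0,20],"turn":0,"jaw":0.2}
    - {"delta_pos":[0,0,17],"turn":0,"jaw":0.2}
    - {"delta_pos":[0,0,10],"turn":0,"jaw":0.2}
    - {"delta_pos":[0,0,0],"turn":0,"jaw":0.2}
    - {"delta_pos":[0,0,0],"turn":0,"jaw":0.2}

```text
time: 7.5
tool_pos: [0.4652, 0.0618, 0.1901]
tcp_rot: [-1.551, -2.732, 0.0]
wrist_force: [0.0, 0.6, -0.1]
width: 0.599
grip_force: 0.0
```

Request:
drive_tool:
  increments:
    - {"delta_pos":[0,0,0],"turn":0,"jaw":-0.1}
    - {"delta_pos":[0,0,0],"turn":0,"jaw":-0.3}
    - {"delta_pos":[0,0,0],"turn":0,"jaw":-0.6}
    - {"delta_pos":[0,0,0],"turn":0,"jaw":-1}
    - {"delta_pos":[0,0,0],"turn":0,"jaw":-1}
    - {"delta_pos":[0,0,0],"turn":0,"jaw":-1}
    - {"delta_pos":[0,0,0],"turn":0,"jaw":-1}

```text
time: 8.08
tool_pos: [0.4655, 0.0616, 0.1915]
tcp_rot: [1.55, 2.73, 0.003]
wrist_force: [-0.5, 0.3, 5.9]
width: 0.273
grip_force: 40.6
```

```bash
python3 d.py .6062 .0574 .055 .26
```

```text
t 8.08 theta 0.538 tilt -1.0 turn 0.4829 shift mm [-11.9 140.2 -68.5] w 0.273 pos [0.4655 0.0616 0.1915]
```

Request:
drive_tool:
  increments:
    - {"delta_pos":[0,0,-15],"turn":0,"jaw":-1}
    - {"delta_pos":[0,0,-25],"turn":0,"jaw":-1}
    - {"delta_pos":[0,0,-29],"turn":0.121,"jaw":-1}
    - {"delta_pos":[0,0,0],"turn":0.121,"jaw":-1}
    - {"delta_pos":[0,0,0],"turn":0.121,"jaw":-1}
    - {"delta_pos":[0,0,0],"turn":0.12,"jaw":-1}
    - {"delta_pos":[-2.4,28,0],"turn":0,"jaw":-1}
    - {"delta_pos":[-2.4,28,0],"turn":0,"jaw":-1}

```text
time: 8.75
tool_pos: [0.5197, 0.0598, 0.2586]
tcp_rot: [-2.159, -2.281, 0.002]
wrist_force: [0.3, 0.6, -0.2]
width: 0.269
grip_force: 39.8
```

Request:
drive_tool:
  increments:
    - {"delta_pos":[-2.4,28,0],"turn":0,"jaw":-1}
    - {"delta_pos":[-2.4,28,0],"turn":0,"jaw":-1}
    - {"delta_pos":[-2.4,28,0],"turn":0,"jaw":-1}
    - {"delta_pos":[0,0,0],"turn":0,"jaw":-1}
    - {"delta_pos":[0,0,0],"turn":0,"jaw":-1}

```text
time: 9.17
tool_pos: [0.6059, 0.0571, 0.2587]
tcp_rot: [-2.16, -2.281, 0.001]
wrist_force: [-1.0, -0.7, -1.6]
width: 0.269
grip_force: 39.8
```

```bash
python3 d.py .6062 .0574 .055 .1975
```

```text
t 9.17 theta 0.055 tilt -1.0 turn -0.0004 shift mm [ 0.3  0.3 61.2] w 0.269 pos [0.6059 0.0571 0.2587]
```

Request:
drive_tool:
  increments:
    - {"delta_pos":[0,0,20],"turn":0,"jaw":-1}
    - {"delta_pos":[0,0,18],"turn":0,"jaw":-1}
    - {"delta_pos":[0,0,14],"turn":0,"jaw":-1}
    - {"delta_pos":[0,0,6],"turn":0,"jaw":-1}
    - {"delta_pos":[0,0,4],"turn":0,"jaw":-1}
    - {"delta_pos":[0,0,0],"turn":0,"jaw":-1}
    - {"delta_pos":[0,0,0],"turn":0,"jaw":-1}

```text
time: 9.75
tool_pos: [0.6048, 0.0573, 0.1978]
tcp_rot: [2.159, 2.281, 0.001]
wrist_force: [0.8, 0.4, -1.5]
width: 0.271
grip_force: 39.8
```

Request:
drive_tool:
  increments:
    - {"delta_pos":[0,0,0],"turn":0,"jaw":-1}
    - {"delta_pos":[0,0,0],"turn":0,"jaw":-0.3}
    - {"delta_pos":[0,0,0],"turn":0,"jaw":-0.1}
    - {"delta_pos":[0,0,0],"turn":0,"jaw":0.2}
    - {"delta_pos":[0,0,0],"turn":0,"jaw":0.2}
    - {"delta_pos":[0,0,-15],"turn":0,"jaw":0.2}
    - {"delta_pos":[0,0,-25],"turn":0,"jaw":0.2}
    - {"delta_pos":[0,0,-26],"turn":0,"jaw":0.2}

```text
time: 10.42
tool_pos: [0.6042, 0.0572, 0.2623]
tcp_rot: [-2.158, -2.28, 0.004]
wrist_force: [0.8, 0.6, -0.0]
width: 0.605
grip_force: 0.0
```

```bash
python3 d.py .4447 -.0619 .59 .262
```

```text
t 10.42 theta 0.055 tilt -1.0 turn -0.5351 shift mm [ -10.2 -198.8    0.3] w 0.605 pos [0.6042 0.0572 0.2623]
```

Request:
drive_tool:
  increments:
    - {"delta_pos":[0,0,0],"turn":-0.107,"jaw":0.2}
    - {"delta_pos":[0,0,0],"turn":-0.107,"jaw":0.2}
    - {"delta_pos":[0,0,0],"turn":-0.107,"jaw":0.2}
    - {"delta_pos":[0,0,0],"turn":-0.107,"jaw":0.2}
    - {"delta_pos":[0,0,0],"turn":-0.107,"jaw":0.2}
    - {"delta_pos":[-1.7,-33,0],"turn":0,"jaw":0.2}
    - {"delta_pos":[-1.7,-33,0],"turn":0,"jaw":0.2}
    - {"delta_pos":[-1.7,-33,0],"turn":0,"jaw":0.2}

```text
time: 11.08
tool_pos: [0.5249, -0.0024, 0.263]
tcp_rot: [-1.478, -2.772, 0.0]
wrist_force: [-0.1, -0.8, 0.4]
width: 0.602
grip_force: 0.0
```

Request:
drive_tool:
  increments:
    - {"delta_pos":[-1.7,-33,0],"turn":0,"jaw":0.2}
    - {"delta_pos":[-1.7,-33,0],"turn":0,"jaw":0.2}
    - {"delta_pos":[-1.7,-33,0],"turn":0,"jaw":0.2}
    - {"delta_pos":[0,0,0],"turn":0,"jaw":0.2}
    - {"delta_pos":[0,0,0],"turn":0,"jaw":0.2}

```text
time: 11.5
tool_pos: [0.445, -0.0621, 0.2631]
tcp_rot: [1.483, 2.769, 0.0]
wrist_force: [0.8, 0.4, -0.1]
width: 0.597
grip_force: 0.0
```

```bash
python3 d.py .4447 -.0619 .59 .190
python3 - <<'E'
from workcell import bot
import cv2
cv2.imwrite("pics/s3.png",cv2.resize(bot.read_camera("scene")["pixels"][130:270,220:440,::-1],None,fx=3.5,fy=3.5,interpolation=2))
E
```

```text
t 11.5 theta 0.588 tilt -1.0 turn -0.0025 shift mm [ 0.3 -0.2 73.1] w 0.597 pos [ 0.445  -0.0621  0.2631]
```

View pics/s3.png

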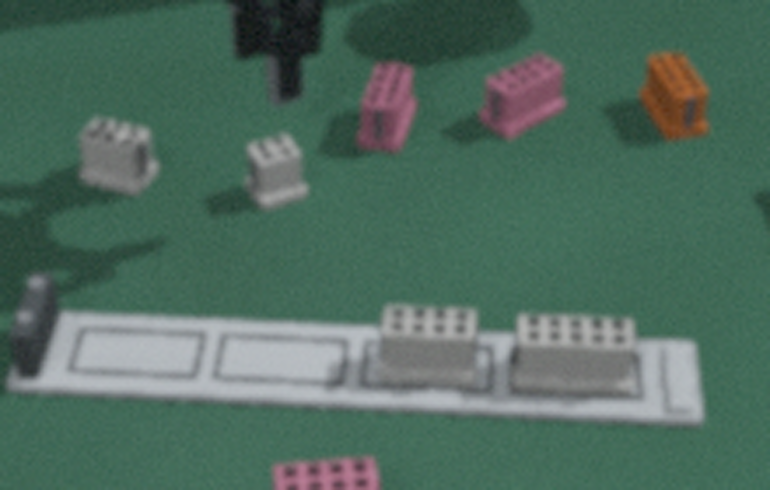

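Longest sits in outline D (crop 573,370) and long in C (430,360), both upright and centred. The gripper is above the short one (275,170). Grip it.

Request:
drive_tool:
  increments:
    - {"delta_pos":[0,0,25],"turn":0,"jaw":0.2}
    - {"delta_pos":[0,0,20],"turn":0,"jaw":0.2}
    - {"delta_pos":[0,0,17],"turn":0,"jaw":0.2}
    - {"delta_pos":[0,0,11],"turn":0,"jaw":0.2}
    - {"delta_pos":[0,0,0],"turn":0,"jaw":0.2}
    - {"delta_pos":[0,0,0],"turn":0,"jaw":0.2}

```text
time: 12.05
tool_pos: [0.4468, -0.061, 0.1899]
tcp_rot: [-1.478, -2.771, 0.0]
wrist_force: [-1.0, -0.2, 0.9]
width: 0.601
grip_force: 0.0
```

Request:
drive_tool:
  increments:
    - {"delta_pos":[0,0,0],"turn":0,"jaw":-0.1}
    - {"delta_pos":[0,0,0],"turn":0,"jaw":-0.3}
    - {"delta_pos":[0,0,0],"turn":0,"jaw":-0.6}
    - {"delta_pos":[0,0,0],"turn":0,"jaw":-1}
    - {"delta_pos":[0,0,0],"turn":0,"jaw":-1}
    - {"delta_pos":[0,0,0],"turn":0,"jaw":-1}
    - {"delta_pos":[0,0,0],"turn":0,"jaw":-1}

```text
time: 12.63
tool_pos: [0.4472, -0.0616, 0.1915]
tcp_rot: [1.479, 2.769, 0.002]
wrist_force: [1.1, 0.9, 6.0]
width: 0.267
grip_force: 40.5
```

```bash
python3 d.py .6159 -.1147 .055 .26
```

```text
t 12.63 theta 0.59 tilt -1.0 turn 0.5347 shift mm [-62.3 165.6 -68.5] w 0.267 pos [ 0.4472 -0.0616  0.1915]
```

Width matches the 24 mm faces, so the short one is gripped the right way.

Request:
drive_tool:
  increments:
    - {"delta_pos":[0,0,-15],"turn":0,"jaw":-1}
    - {"delta_pos":[0,0,-25],"turn":0,"jaw":-1}
    - {"delta_pos":[0,0,-29],"turn":0.107,"jaw":-1}
    - {"delta_pos":[0,0,0],"turn":0.107,"jaw":-1}
    - {"delta_pos":[0,0,0],"turn":0.107,"jaw":-1}
    - {"delta_pos":[0,0,0],"turn":0.107,"jaw":-1}
    - {"delta_pos":[0,0,0],"turn":0.107,"jaw":-1}
    - {"delta_pos":[-10.4,27.6,0],"turn":0,"jaw":-1}

```text
time: 13.3
tool_pos: [0.4698, -0.0691, 0.2574]
tcp_rot: [-2.16, -2.272, 0.006]
wrist_force: [-0.6, -0.1, -0.9]
width: 0.265
grip_force: 39.7
```

Request:
drive_tool:
  increments:
    - {"delta_pos":[-10.4,27.6,0],"turn":0,"jaw":-1}
    - {"delta_pos":[-10.4,27.6,0],"turn":0,"jaw":-1}
    - {"delta_pos":[-10.4,27.6,0],"turn":0,"jaw":-1}
    - {"delta_pos":[-10.4,27.6,0],"turn":0,"jaw":-1}
    - {"delta_pos":[-10.4,27.6,0],"turn":0,"jaw":-1}
    - {"delta_pos":[0,0,0],"turn":0,"jaw":-1}
    - {"delta_pos":[0,0,0],"turn":0,"jaw":-1}

```text
time: 13.88
tool_pos: [0.6158, -0.1151, 0.2587]
tcp_rot: [-2.16, -2.281, 0.0]
wrist_force: [-1.1, 0.1, -0.1]
width: 0.27
grip_force: 39.7
```

```bash
python3 d.py .6159 -.1147 .055 .1975
```

```text
t 13.88 theta 0.054 tilt -1.0 turn -0.0005 shift mm [ 0.4  0.1 61.2] w 0.27 pos [ 0.6158 -0.1151  0.2587]
```

Request:
drive_tool:
  increments:
    - {"delta_pos":[0,0,20],"turn":0,"jaw":-1}
    - {"delta_pos":[0,0,18],"turn":0,"jaw":-1}
    - {"delta_pos":[0,0,14],"turn":0,"jaw":-1}
    - {"delta_pos":[0,0,6],"turn":0,"jaw":-1}
    - {"delta_pos":[0,0,4],"turn":0,"jaw":-1}
    - {"delta_pos":[0,0,0],"turn":0,"jaw":-1}
    - {"delta_pos":[0,0,0],"turn":0,"jaw":-1}

```text
time: 14.47
tool_pos: [0.6147, -0.1145, 0.1978]
tcp_rot: [2.159, 2.281, 0.0]
wrist_force: [-0.2, -0.4, -0.1]
width: 0.267
grip_force: 39.7
```

Request:
drive_tool:
  increments:
    - {"delta_pos":[0,0,0],"turn":0,"jaw":-1}
    - {"delta_pos":[0,0,0],"turn":0,"jaw":-0.3}
    - {"delta_pos":[0,0,0],"turn":0,"jaw":-0.1}
    - {"delta_pos":[0,0,0],"turn":0,"jaw":0.2}
    - {"delta_pos":[0,0,0],"turn":0,"jaw":0.2}
    - {"delta_pos":[0,0,-15],"turn":0,"jaw":0.2}
    - {"delta_pos":[0,0,-25],"turn":0,"jaw":0.2}
    - {"delta_pos":[0,0,-26],"turn":0,"jaw":0.2}

```text
time: 15.13
tool_pos: [0.6141, -0.1144, 0.2622]
tcp_rot: [-2.157, -2.279, 0.003]
wrist_force: [0.1, -0.9, 0.8]
width: 0.596
grip_force: 0.0
```

```bash
python3 d.py .4397 -.1715 -.261 .262
```

```text
t 15.13 theta 0.055 tilt -1.0 turn 0.316 shift mm [-100.1 -153.7    0.2] w 0.596 pos [ 0.6141 -0.1144  0.2622]
```

Request:
drive_tool:
  increments:
    - {"delta_pos":[0,0,0],"turn":0.105,"jaw":0.2}
    - {"delta_pos":[0,0,0],"turn":0.105,"jaw":0.2}
    - {"delta_pos":[0,0,0],"turn":0.106,"jaw":0.2}
    - {"delta_pos":[-16.7,-25.6,0],"turn":0,"jaw":0.2}
    - {"delta_pos":[-16.7,-25.6,0],"turn":0,"jaw":0.2}
    - {"delta_pos":[-16.7,-25.6,0],"turn":0,"jaw":0.2}
    - {"delta_pos":[-16.7,-25.6,0],"turn":0,"jaw":0.2}
    - {"delta_pos":[-16.7,-25.6,0],"turn":0,"jaw":0.2}

```text
time: 15.8
tool_pos: [0.4684, -0.1624, 0.2631]
tcp_rot: [-2.491, -1.914, 0.0]
wrist_force: [-0.2, -0.3, 0.2]
width: 0.601
grip_force: 0.0
```

Request:
drive_tool:
  increments:
    - {"delta_pos":[-16.7,-25.6,0],"turn":0,"jaw":0.2}
    - {"delta_pos":[0,0,0],"turn":0,"jaw":0.2}
    - {"delta_pos":[0,0,0],"turn":0,"jaw":0.2}

```text
time: 16.05
tool_pos: [0.4394, -0.172, 0.2631]
tcp_rot: [-2.493, -1.911, -0.0]
wrist_force: [0.3, -0.3, -0.6]
width: 0.6
grip_force: 0.0
```

```bash
python3 d.py .4397 -.1715 -.261 .190
```

```text
t 16.05 theta -0.263 tilt -1.0 turn -0.002 shift mm [ 0.6  0.1 73.1] w 0.6 pos [ 0.4394 -0.172   0.2631]
```

Request:
drive_tool:
  increments:
    - {"delta_pos":[0,0,25],"turn":0,"jaw":0.2}
    - {"delta_pos":[0,0,20],"turn":0,"jaw":0.2}
    - {"delta_pos":[0,0,17],"turn":0,"jaw":0.2}
    - {"delta_pos":[0,0,11],"turn":0,"jaw":0.2}
    - {"delta_pos":[0,0,0],"turn":0,"jaw":0.2}
    - {"delta_pos":[0,0,0],"turn":0,"jaw":0.2}

```text
time: 16.55
tool_pos: [0.4413, -0.1716, 0.1899]
tcp_rot: [-2.49, -1.914, 0.001]
wrist_force: [-0.7, 0.4, 0.7]
width: 0.601
grip_force: 0.0
```

Request:
drive_tool:
  increments:
    - {"delta_pos":[0,0,0],"turn":0,"jaw":-0.1}
    - {"delta_pos":[0,0,0],"turn":0,"jaw":-0.3}
    - {"delta_pos":[0,0,0],"turn":0,"jaw":-0.6}
    - {"delta_pos":[0,0,0],"turn":0,"jaw":-1}
    - {"delta_pos":[0,0,0],"turn":0,"jaw":-1}
    - {"delta_pos":[0,0,0],"turn":0,"jaw":-1}
    - {"delta_pos":[0,0,0],"turn":0,"jaw":-1}

```text
time: 17.13
tool_pos: [0.4416, -0.1722, 0.1915]
tcp_rot: [2.49, 1.912, 0.002]
wrist_force: [0.5, 1.1, 5.4]
width: 0.271
grip_force: 40.5
```

```bash
python3 d.py .6109 -.0286 .055 .26
```

```text
t 17.13 theta -0.261 tilt -1.0 turn -0.3162 shift mm [134.  176.9 -68.5] w 0.271 pos [ 0.4416 -0.1722  0.1915]
```

Request:
drive_tool:
  increments:
    - {"delta_pos":[0,0,-15],"turn":0,"jaw":-1}
    - {"delta_pos":[0,0,-25],"turn":0,"jaw":-1}
    - {"delta_pos":[0,0,-29],"turn":-0.105,"jaw":-1}
    - {"delta_pos":[0,0,0],"turn":-0.105,"jaw":-1}
    - {"delta_pos":[0,0,0],"turn":-0.106,"jaw":-1}
    - {"delta_pos":[19.1,25.3,0],"turn":0,"jaw":-1}
    - {"delta_pos":[19.1,25.3,0],"turn":0,"jaw":-1}
    - {"delta_pos":[19.1,25.3,0],"turn":0,"jaw":-1}

```text
time: 17.8
tool_pos: [0.5136, -0.1099, 0.2593]
tcp_rot: [2.161, 2.28, -0.0]
wrist_force: [0.1, -0.2, -0.2]
width: 0.271
grip_force: 39.7
```

Request:
drive_tool:
  increments:
    - {"delta_pos":[19.1,25.3,0],"turn":0,"jaw":-1}
    - {"delta_pos":[19.1,25.3,0],"turn":0,"jaw":-1}
    - {"delta_pos":[19.1,25.3,0],"turn":0,"jaw":-1}
    - {"delta_pos":[19.1,25.3,0],"turn":0,"jaw":-1}
    - {"delta_pos":[0,0,0],"turn":0,"jaw":-1}
    - {"delta_pos":[0,0,0],"turn":0,"jaw":-1}

```text
time: 18.3
tool_pos: [0.6108, -0.0274, 0.2588]
tcp_rot: [-2.157, -2.284, 0.001]
wrist_force: [-1.1, -0.9, -0.7]
width: 0.272
grip_force: 39.8
```

```bash
python3 d.py .6109 -.0286 .055 .1975
```

```text
t 18.3 theta 0.057 tilt -1.0 turn 0.0023 shift mm [-1.2  0.  61.3] w 0.272 pos [ 0.6108 -0.0274  0.2588]
```

Request:
drive_tool:
  increments:
    - {"delta_pos":[-1,0,20],"turn":0,"jaw":-1}
    - {"delta_pos":[0,0,18],"turn":0,"jaw":-1}
    - {"delta_pos":[0,0,14],"turn":0,"jaw":-1}
    - {"delta_pos":[0,0,6],"turn":0,"jaw":-1}
    - {"delta_pos":[0,0,4],"turn":0,"jaw":-1}
    - {"delta_pos":[0,0,0],"turn":0,"jaw":-1}
    - {"delta_pos":[0,0,0],"turn":0,"jaw":-1}

```text
time: 18.88
tool_pos: [0.61, -0.0301, 0.1978]
tcp_rot: [2.16, 2.281, 0.0]
wrist_force: [-0.3, 0.2, -0.3]
width: 0.269
grip_force: 39.7
```

Request:
drive_tool:
  increments:
    - {"delta_pos":[0,0,0],"turn":0,"jaw":-1}
    - {"delta_pos":[0,0,0],"turn":0,"jaw":-0.3}
    - {"delta_pos":[0,0,0],"turn":0,"jaw":-0.1}
    - {"delta_pos":[0,0,0],"turn":0,"jaw":0.2}
    - {"delta_pos":[0,0,0],"turn":0,"jaw":0.2}
    - {"delta_pos":[0,0,-15],"turn":0,"jaw":0.2}
    - {"delta_pos":[0,0,-30],"turn":0,"jaw":0.2}
    - {"delta_pos":[0,0,-40],"turn":0,"jaw":0.2}

```text
time: 19.55
tool_pos: [0.6083, -0.0294, 0.279]
tcp_rot: [-2.155, -2.277, 0.008]
wrist_force: [0.9, 0.7, 0.2]
width: 0.605
grip_force: 0.0
```

Request:
drive_tool:
  increments:
    - {"delta_pos":[0,0,-40],"turn":0,"jaw":0.2}
    - {"delta_pos":[35,-10,-20],"turn":0,"jaw":0.2}
    - {"delta_pos":[35,-10,0],"turn":0,"jaw":0.2}
    - {"delta_pos":[35,-10,0],"turn":0,"jaw":0.2}
    - {"delta_pos":[35,-10,0],"turn":0,"jaw":0.2}
    - {"delta_pos":[35,-10,0],"turn":0,"jaw":0.2}
    - {"delta_pos":[35,-10,0],"turn":0,"jaw":0.2}
    - {"delta_pos":[35,-10,0],"turn":0,"jaw":0.2}

```text
time: 20.22
tool_pos: [0.5259, 0.2127, 0.3423]
tcp_rot: [2.16, 2.281, 0.001]
wrist_force: [0.4, -0.3, 0.0]
width: 0.605
grip_force: 0.0
```

Request:
drive_tool:
  increments:
    - {"delta_pos":[35,-10,0],"turn":0,"jaw":0.2}
    - {"delta_pos":[35,-10,0],"turn":0,"jaw":0.2}
    - {"delta_pos":[35,-10,0],"turn":0,"jaw":0.2}
    - {"delta_pos":[35,-10,0],"turn":0,"jaw":0.2}
    - {"delta_pos":[35,-10,0],"turn":0,"jaw":0.2}
    - {"delta_pos":[35,-10,0],"turn":0,"jaw":0.2}
    - {"delta_pos":[0,0,0],"turn":0,"jaw":0.2}
    - {"delta_pos":[0,0,0],"turn":0,"jaw":0.2}

```text
time: 20.88
tool_pos: [0.4544, 0.4194, 0.342]
tcp_rot: [2.155, 2.286, -0.0]
wrist_force: [-0.8, 0.1, -0.6]
width: 0.599
grip_force: 0.0
```

Run:
```python
from workcell import bot
from h import *
a=bot.read_camera("scene")["pixels"][:,:,::-1].copy(); b=bot.read_camera("top")["pixels"][:,:,::-1].copy()
A=cv2.resize(a[200:270,215:430],(800,260),interpolation=2); B=cv2.resize(b[130:200,220:435],(800,260),interpolation=2)
cv2.imwrite("pics/end.png",cv2.vconcat([A,B]))
```

```text
(no output)
```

View pics/end.png

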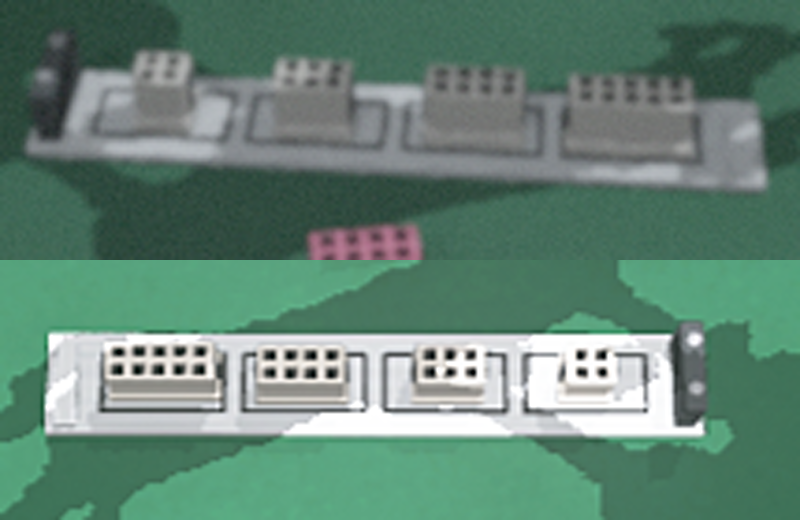

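All four stand upright in order: short in A next to the stop, medium in B, long in C and longest in D. A quick numeric check of centring against the cavity-block centres follows.

Run:
```python
from h import *
c=Cam("top"); k=215/800
for n,uv,m in(("longest",(160,361),(.6016,.1432)),("long",(302,366),(.6062,.0574)),("medium",(449,362),(.6109,-.0286)),("short",(592,363),(.6159,-.1147))):
    p=c.ray([(uv[0]+.5)*k-.5+220,(uv[1]-260+.5)*70/260-.5+130],.042)[0]; print(n,(1e3*(p[:2]-m)).round(1))
```

```text
longest [ 1.9 -2.4]
long [-1.2 -0.1]
medium [ 1.3 -0.2]
short [0.3 1.8]
```

All within about 3 mm of centre and released, with the robot clear. Handing in.

```bash
python3 -c "
from workcell import bot;print(bot.finish_job())"
```

```text
the job is handed in; nothing more can be done
None
```

The job is handed in: all four housings are on the rail in order of length, shortest next to the end stop, upright, released and within about 3 mm of centre by my camera check. The hand-in returned no verdict.

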